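# Shim the rocking gauge stand

### The job

The dial gauge stand on the welding bench leans and rocks because one of its feet is short. Push the wedge shim along the bench, thin end first, under that short foot until the stand is level and sits steady on it (not so far that it leans the other way), then press down firmly with the fingertips for a moment on the corner of its base above that foot to check that it no longer rocks. Do not pick up or lift anything, do not shove the stand out of its place, and leave the other things on the bench alone; finish clear of everything.

Things in the scene. Friction and masses are not known exactly. Their poses are not given: they have to be found in the camera images.
- stand: gauge stand, about 3.6 kg, loose: grey plate 180 (x) by 240 (y) by 20 mm on four black ball feet (32 mm across, at x +-65, y +-90 mm); a 200 mm post at (-50, 20) mm and a dial over the plate. Origin: under the plate's centre, at bench height (plate 26 to 46 mm above it when level), z up. It leans about 0.095 rad down to its short foot at (+65, -90) mm; lifting that foot over 10 mm leans it the other way
- short_foot (a point): lowest point of the short foot, at (65, -90, 10) mm in the stand's frame: about 0 to 1 mm above the bench at the start, 10 mm when the stand is level. The foot carries only some 3 to 6 N. The other three corners show a steel stud on top of the plate, this one none. The plate reaches 30 mm past it on the stand's -y side and 25 mm on its +x side
- corner (a point): point on the top of the base plate straight above the short foot, at (65, -90, 46) mm in the stand's frame, where to press. Nothing rises above the plate within 70 mm of it
- shim: plain aluminium wedge lying loose, about 0.2 kg, 120 mm long (x), 50 mm wide (y), 2 mm thick at its thin end (x = +60 mm), rising evenly to 18 mm at the other end, 10 mm at its origin (centre of its underside, z up). It starts on the stand's -y side, thin end roughly towards the short foot but turned and off line, so it must be aimed. About 5 to 15 N drives it under the foot; it stays where it is left
- lip (a point): middle of the outer face of the upright lip across the shim's thick end, at (-60, 0, 17) mm in the shim's frame, where to push. The lip is 8 mm thick (x = -60 to -52), 50 mm wide and 34 mm tall from the bench. Pushing the lip sideways swings the shim about a point ahead of its middle
- tube: bystander: offcut of 40 mm square steel tube, 120 mm long (y), origin under its centre
- tin: bystander: upright tin 66 mm across and 110 mm tall, origin under its centre
- hammer: bystander: hammer lying on the bench, handle towards its -x
There are look-alikes about, which are no part of the job. What is shaped like the shim but green or turquoise is not meant.

How it is judged:
By the outcome, as a careful person would: the job done as asked, in the order asked, and still so for the second after the job is handed in, with the robot touching nothing.
It also fails if it takes over 72 s, if anything falls off the work surface, if the arm or the gripper's body presses on something with over 40 N, if the wrist force passes 120 N, or if a joint passes its speed limit or range.

### The arm

A 6-joint arm with a two-finger parallel gripper is mounted at the origin on the work surface. World frame = base frame: x ahead of the robot, y to its left, z up, the work surface at z = 0. Lengths are in mm, angles in rad, forces in N, time in s.
With the tool pointing down it reaches from about 325 to 875 mm from the base axis. Payload 4.4 kg.
Tool frame: the origin (TCP) lies on the centre line of the jaws, within the pads' length; the fingertips stand ahead of it and the grasp point (between the pads) lies 6 mm ahead of it (ctrl.tcp_to_tips is the z of the fingertips in the tool frame, in mm); z points along the fingers, y is the line along which they close (so a half turn about z gives the same grasp; the last joint's range is limited). The gripper opens to 85 mm and grips with 20 to 120 N. Pads are 22 mm wide; open, the fingers measure 114 mm over their backs; the gripper's body (76 mm by 85 mm) begins 54 mm behind the grasp point. The pads swing forward as they close: fully open they stand 13 mm farther back than shut.
Start: joints at [1.185, 0.207, 1.542, -0, 1.393, -0.15], TCP at [134.342, 559.088, 256.282] pointing down, gripper open.
Joint ranges: [-2.73, 2.73], [-0.86, 2.22], [0.23, 2.46], [-1.11, 4.25], [0.08, 2.63], [-2.82, 2.82]. Speed limits (rad/s): [2.79, 2.79, 3.14, 3.14, 3.14, 3.14].

### API

Orientations are given as a 3x3 rotation matrix whose columns are the frame's x, y, z axes.
In Python, from plant import ctrl, sensors, optics gives the robot as it stands. Calls block until the motion is done:
- ctrl.move_ptp(position, orientation): joint-space move of the TCP to a pose.
- ctrl.move_l(position, rot=None, vel=150, threshold=None): straight line of the TCP; rot=None keeps the orientation; vel is the mean speed in mm/s. With threshold (N) it stops when the force on the tool has changed by that much, and returns True; else False.
- ctrl.set_joints(angles): joint-space move.
- ctrl.gripper_to(opening, force=None): finger opening in mm; force is the grip in N (None keeps the last); returns when the fingers have stopped.
- ctrl.hold(seconds).
- ctrl.solve_ik(position, orientation): joint angles nearest the present ones, or None.
- sensors.read_state(): the state.
- optics.grab_frame(name): name is "scene" or "top" or "wrist"; returns (picture, depth): 400x640x3 uint8, red, green, blue; 400x640 float32, mm along the optical axis (not along the pixel's ray), 0 where there is no reading.
- optics.camera_params(name): a dict with "mtx" (3x3 intrinsics, pixels), "k1" (the pictures are not rectified: a ray, as slopes to the right and down, at radius r is drawn at 1 + k1 r^2 times it, then the intrinsics apply), "R" (3x3) and "t" (3): a world point X has camera coordinates R X + t; the wrist camera has in their place "T_tool_cam" (4x4, takes a point from camera to tool coordinates, whose origin is the TCP and whose axes are the flange's). Camera axes: x right, y down, z forward; pixel columns grow to the right and rows downward; lengths in mm; the calibration is good to about 2 mm. A picture is of the moment at which its call begins: read the wrist's pose just before it. camera_params takes no time and is no camera call.
A pose or a line that the arm cannot do raises ctrl.MotionError and nothing moves.
- ctrl.finish_job(): hands the job in; it is judged then, once.
The state is a dict: "t": time; "q": joint angles; "qvel": joint speeds; "tau": joint torques, N m; "eef_pos": TCP position; "eef_rot": TCP orientation; "force": force on the tool from outside, world axes, zero at the start; "wrist_torque": the same for the moment, N m; "grip_width": finger opening in mm; "grasp_force": force on a finger pad.
Only numpy, scipy, OpenCV 4.12 (cv2) and the standard library are available. Lean on these libraries where they do the work, as an engineer would, in place of code of your own. Each camera call takes 0.05 s, during which the arm holds its last target. There are 200 camera calls.

## Working session

There is one attempt and no reset: what is moved stays moved. The work goes in short steps, each a Python script; the robot and the scene stay as the last script left them, time stands still between calls to the robot, and variables do not carry over. Pictures are saved under pics/ and viewed, at most 10 in all, crops included, and the job is handed in when it is done.

```bash
ls; mkdir -p pics
cat > h.py <<'E'
import numpy as np, cv2
from plant import ctrl, sensors, optics
def grab(name):
    s=sensors.read_state(); p=optics.camera_params(name); im,d=optics.grab_frame(name)
    if 'R' in p: R=np.array(p['R']).T; t=-R@np.array(p['t'])
    else:
        T=np.array(p['T_tool_cam']); E=np.array(s['eef_rot']); R=E@T[:3,:3]; t=E@T[:3,3]+np.array(s['eef_pos'])
    return im,d,p,R,t
def cloud(g):
    im,d,p,R,t=g; K=np.array(p['mtx']); h,w=d.shape
    v,u=np.mgrid[:h,:w].astype(float)
    x=(u-K[0,2])/K[0,0]; y=(v-K[1,2])/K[1,1]; x0,y0=x.copy(),y.copy()
    for _ in range(8):
        f=1+p['k1']*(x*x+y*y); x=x0/f; y=y0/f
    P=np.stack([x*d,y*d,d],-1)@R.T+t
    P[d==0]=np.nan
    return P
def save(im,n): cv2.imwrite('pics/'+n,im[...,::-1])
E
python3 - <<'E'
from h import *
for n in ['top','scene']:
    g=grab(n); save(g[0],n+'1.png'); np.savez('/tmp/'+n,im=g[0],P=cloud(g)); print(n,g[4],g[2]['mtx'])
print(ctrl.tcp_to_tips)
E
```

```text
pics
top [ 484.2058765    -1.73827546 1171.40318363] [[418.65533343   0.         322.18937529]
 [  0.         418.65533343 191.46037988]
 [  0.           0.           1.        ]]
scene [1208.21625974 -569.56344606  671.71610661] [[370.57319586   0.         320.95503615]
 [  0.         370.57319586 200.12690091]
 [  0.           0.           1.        ]]
25.0
```

View pics/top1.png

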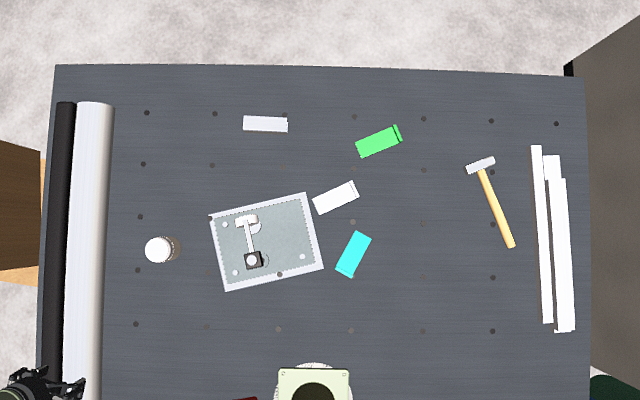

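View pics/scene1.png

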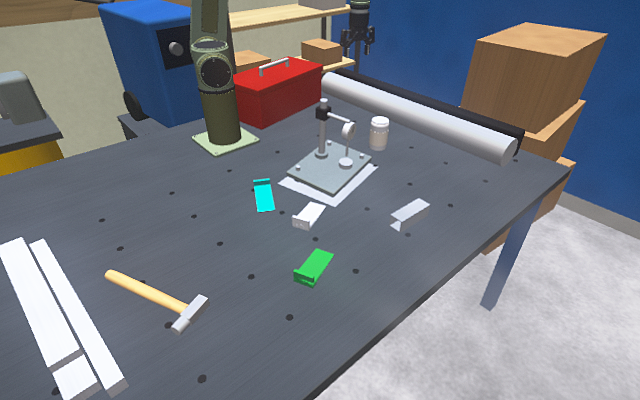

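Run:
```python
from h import *
z=np.load('/tmp/top.npz'); im=z['im'];P=z['P']
s=np.load('/tmp/scene.npz')
a=cv2.resize(im[170:300,190:390],(800,520),interpolation=cv2.INTER_CUBIC)
save(a,'crop1.png')
x,y,zz=[P[...,i] for i in range(3)]
np.set_printoptions(precision=0,suppress=True,linewidth=200)
print(zz[176:220:2,306:364:3])
for nm,uv in dict(foot=(308,195),stand=(270,250),tube=(265,124),tin=(160,250),rgt=(321,268),shim=(335,197),c2=(227,290),c3=(212,217)).items(): print(nm,P[uv[1],uv[0]])
```

```text
[[ 6.  3. -1.  1.  1. -2.  3.  2.  3.  2. -3. -5.  0.  1.  1.  5.  5.  0. -1.  6.]
 [ 5.  0. -1. -3. -1.  0.  2.  2.  1.  1.  4.  3.  0.  1.  1. -2.  0.  2.  0. -0.]
 [ 3.  3. -1. -2.  3.  3. -2. -3.  3.  3.  5. -0.  6.  4.  1. 36.  3.  4.  3. -0.]
 [ 1.  2.  1.  3. -1.  3. -0. -0.  4. -1.  2. -0.  1.  1. 21. 34.  0. -0.  5.  2.]
 [ 0.  1.  0.  3.  3. -3. -0.  2. -1.  2.  1. -3.  2. 14. 18. 34. -6.  2. -1.  0.]
 [-0.  1. -3. -1. -4. -0.  4.  4.  2.  3. -0. 15. 16. 15. 17. 27. 37.  1. -0.  2.]
 [-4.  0. -1.  1.  1.  1. -2.  6.  1.  5. 12. 16. 15. 18. 18. 16. 34.  3.  3.  1.]
 [ 3. -2.  2.  5.  2.  1. -2.  1.  3. 10. 15. 14. 14. 18. 18. 21. 33. -0. -1. -2.]
 [-1.  6.  0.  0.  1.  1.  2. 11.  9. 16. 16. 12. 17. 14. 16. 18. 30. 37. -1. -1.]
 [-1.  1.  5.  7.  5.  2.  7.  7. 10. 10. 15. 14. 15. 18. 15. 17. 18. 32. -4.  5.]
 [ 1.  4.  1.  3. 10.  7.  6.  8.  5. 12. 11.  9. 15. 17. 15. 16. 18. 38.  0.  3.]
 [ 3.  0.  2.  7.  4.  5.  5.  8. 12.  6. 14. 14. 14. 16. 14. 15. 16.  2.  4.  4.]
 [ 0.  4. -2.  6.  8.  8.  8.  9.  9. 12. nan 14. 16. 18. 16. 16.  1.  6.  1. -0.]
 [ 2.  0.  1.  6.  9.
[... 197 characters left out ...]
.  1. -2. -3.  3.  2.  1.  2.]
 [ 3.  3. -0.  1.  5.  2.  1.  4.  8.  7.  1.  0.  0.  2.  4. -3. -1. -5.  3.  5.]
 [-1.  6.  3.  4.  1.  4.  2.  5.  2.  2. -0.  2.  2. -2.  3.  2. -3.  5.  5.  3.]
 [-1.  1. -1. -2.  5.  5.  3.  0.  4.  2.  4.  1.  2.  5.  3.  2.  0.  3.  2.  3.]
 [-1. -0.  1.  2.  0.  7.  3.  2.  9.  2. -0.  0. -1.  4. -1. -2.  3.  0.  2.  4.]
 [ 1.  5.  3.  2. -4. -5.  1.  1.  2.  2.  1.  1. -0.  0.  1. -3.  2.  4. -2. -2.]
 [ 1.  3.  1. -0.  0.  3. -3.  3.  1.  2. -4. -4.  3.  0.  1.  1. -0. -1.  4.  0.]]
foot [573.  26.   1.]
stand [420. 122.  52.]
tube [763. 148.  41.]
tin [416. 395. 113.]
rgt [371. -15.  -1.]
shim [569. -50.  11.]
c2 [304. 244.  -2.]
c3 [505. 294.  -1.]
```

View pics/crop1.png

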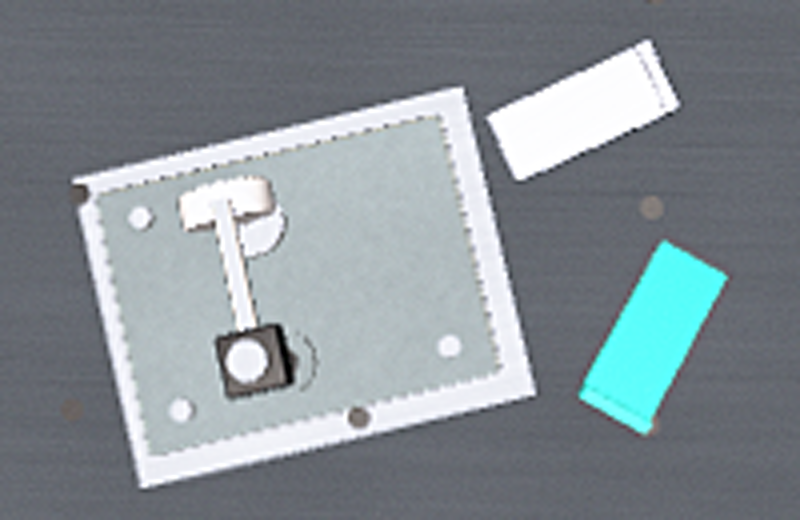

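```bash
cat >> h.py <<'E'
def shim_pose(g,lo=200):
    im,P=g[0],cloud(g); x,y,z=[P[...,i] for i in range(3)]
    m=((im.min(-1)>lo)&(x>470)&(x<680)&(y<60)&(y>-140)&(z<60)).astype(np.uint8)
    return m,P
def plate(P):
    x,y,z=[P[...,i] for i in range(3)]
    m=((x>330)&(x<580)&(y<270)&(y>0)&(z>22)&(z<64)).astype(np.uint8)
    m=cv2.morphologyEx(m,cv2.MORPH_OPEN,np.ones((5,5)))
    n,l,st,_=cv2.connectedComponentsWithStats(m); k=1+np.argmax(st[1:,4]); m=l==k
    Q=P[m]; A=np.c_[Q[:,:2],np.ones(len(Q))]; w=np.ones(len(Q),bool)
    for _ in range(6):
        c=np.linalg.lstsq(A[w],Q[w,2],rcond=None)[0]; r=Q[:,2]-A@c; w=abs(r)<5
    return Q,c
E
python3 - <<'E'
from h import *
np.set_printoptions(precision=3,suppress=True)
z=np.load('/tmp/top.npz'); im=z['im'];P=z['P']
Q,c=plate(P); r=cv2.minAreaRect(Q[:,:2].astype(np.float32)); print('plate',r,cv2.boxPoints(r),c,len(Q)); 
ctr=np.array(r[0]); print('zc',ctr@c[:2]+c[2])
m=((im.min(-1)>225)).astype(np.uint8); n,l,st,ct=cv2.connectedComponentsWithStats(m)
k=l[197,335]; print(st[k])
S=P[l==k]; S=S[~np.isnan(S[:,0])]; r=cv2.minAreaRect(S[:,:2].astype(np.float32)); print('shim',r,cv2.boxPoints(r)); print(S[:,:2].mean(0))
b=P[230:320,330:420].reshape(-1,3);print('bench',np.nanmedian(b[:,2]))
E
```

```text
plate ((454.3729248046875, 103.64179992675781), (180.5631103515625, 164.99537658691406), 14.705435752868652) [[346.107 160.519]
 [387.991   0.928]
 [562.639  46.764]
 [520.755 206.355]] [-0.084  0.033 78.939] 3435
zc 44.24924692531118
[312 180  47  35 787]
shim ((567.1878051757812, -49.38275146484375), (51.093719482421875, 120.23119354248047), 26.31630516052246) [[ 517.638   -6.823]
 [ 570.939 -114.594]
 [ 616.738  -91.942]
 [ 563.436   15.828]]
[567.12  -49.848]
bench 1.198532693947982
```

```bash
cat >> h.py <<'E'
def rot(a):  # tool down, tool y axis at angle a (rad)
    y=np.array([np.cos(a),np.sin(a),0]); z=np.array([0,0,-1.]); return np.c_[np.cross(y,z),y,z]
def best(pos,a):
    c=[]
    for k in(-np.pi,0,np.pi):
        q=ctrl.solve_ik(list(pos),rot(a+k))
        if q is not None: c.append((abs(q[5]),a+k))
    return rot(min(c)[1])
def D(deg): a=np.radians(deg); d=np.array([np.cos(a),np.sin(a)]); return d,np.array([d[1],-d[0]])
def shim_top(seed=None):
    g=grab('top'); im=g[0]; P=cloud(g); m=(im.min(-1)>225).astype(np.uint8)
    n,l,st,ct=cv2.connectedComponentsWithStats(m)
    for k in range(1,n):
        S=P[l==k]; S=S[~np.isnan(S[:,0])]
        if 500<len(S)<1100 and abs(np.median(S[:,0])-560)<80 and abs(np.median(S[:,1])+30)<90:
            r=cv2.minAreaRect(S[:,:2].astype(np.float32)); b=cv2.boxPoints(r)
            e=[(b[i]+b[(i+1)%4])/2 for i in range(4)]
            i=max(range(2),key=lambda i:np.linalg.norm(e[i]-e[i+2])); v=e[i]-e[i+2]
            if v[1]<0: v=-v
            print('shim',np.round(r[0],1),np.round(r[1],1),'heading',round(float(np.degrees(np.arctan2(v[1],v[0]))),1)); return np.array(r[0]),v/np.linalg.norm(v)
def st(): 
    s=sensors.read_state(); print('t',round(s['t'],2),'p',np.round(s['eef_pos'],1),'F',np.round(s['force'],1),'w',round(s['grip_width'],1),'q6',round(s['q'][5],2)); return s
FOOT=np.array([527.,70.5])
E
python3 - <<'E'
from h import *
st()
c=np.array([567.3,-49.5]); d,r=D(116.4)
s=c-57*d+25*r
R=best([*(s+30*r),100],np.radians(26.4))
p=np.array(sensors.read_state()['eef_pos'])
ctrl.move_l([p[0],p[1],330],vel=250)
ctrl.move_ptp([*(s+28*r),330],R); ctrl.gripper_to(0)
ctrl.move_l([*(s+28*r),34],vel=200); st()
ctrl.move_l([*(s+(14.5-11.5)*r),34],vel=50); st()
ctrl.move_l([*(s+28*r),34],vel=100)
ctrl.move_l([*(s+28*r),250],vel=250)
st()
c,d=shim_top()
v=FOOT-c; print('lat',d[0]*v[1]-d[1]*v[0],'along',d@v)
g=grab('top'); save(cv2.resize(g[0][150:300,190:390],(800,600)),'c2.png')
E
```

```text
t 0.1 p [134.1 558.5 255.2] F [0.4 0.5 0.6] w 85.0 q6 -0.15
t 5.8 p [641.3 -77.3  35.5] F [-0.1 -0.8 -0.3] w 0.2 q6 -0.71
t 6.45 p [617.5 -88.2  34. ] F [-0.1  0.2 -0.1] w 0.1 q6 -0.74
t 7.87 p [638.8 -76.8 247.9] F [ 0.3 -0.4 -0.5] w -0.2 q6 -0.71
shim [556.7 -56.3] [ 65.8 112.6] heading 109.1
lat -13.36858596670345 along 129.56392416692597
```

View pics/c2.png

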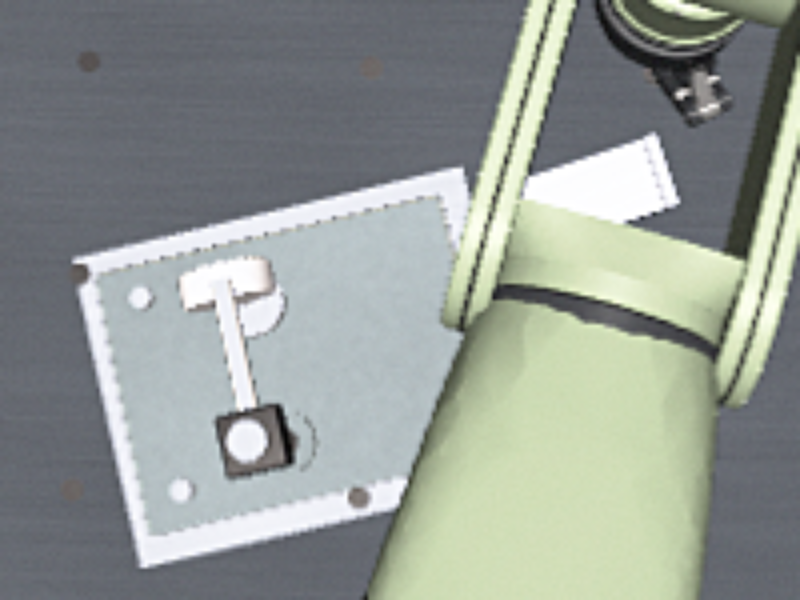

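The shim swung as wanted, thin end still facing the stand (lip at about (660,170) in the crop), but the arm hides part of it. I'll move aside and remeasure.

Run:
```python
from h import *
s=sensors.read_state(); q=np.array(s['q']); q[0]-=0.5
ctrl.set_joints(list(q)); st()
c,d=shim_top()
v=FOOT-c; print('lat',d[0]*v[1]-d[1]*v[0],'along',d@v)
g=grab('top'); P=cloud(g); np.set_printoptions(precision=3,suppress=True)
x,y,z=[P[...,i] for i in range(3)]
m=((x>330)&(x<580)&(y<300)&(y>0)&(z>20)&(z<66)).astype(np.uint8); m=cv2.morphologyEx(m,cv2.MORPH_CLOSE,np.ones((3,3)))
n,l,s_,_=cv2.connectedComponentsWithStats(m); k=1+np.argmax(s_[1:,4]); Q=P[l==k]; r=cv2.minAreaRect(Q[:,:2].astype(np.float32)); print(r[1],cv2.boxPoints(r))
```

```text
t 9.18 p [ 524.3 -372.4  246.9] F [ 0.5 -0.4 -0.1] w -0.4 q6 -0.71
shim [563.1 -49.8] [ 49.8 119.9] heading 109.5
lat -6.061215703731023 along 125.44834270968886
(175.16445922851562, 0.0) [[318.737 223.853]
 [318.737 223.853]
 [485.71  276.79 ]
 [485.71  276.79 ]]
```

Run:
```python
from h import *
np.set_printoptions(precision=1,suppress=True)
g=grab('top'); P=cloud(g); x,y,z=[P[...,i] for i in range(3)]
m=(x>300)&(x<600)&(y<300)&(y>-10)&(z>22)&(z<66)
m=cv2.morphologyEx(m.astype(np.uint8),cv2.MORPH_OPEN,np.ones((3,3)))>0
Q=P[m]; a=np.radians(14.7); X=np.array([np.cos(a),np.sin(a)]); Y=np.array([-X[1],X[0]])
u=Q[:,:2]@X; w=Q[:,:2]@Y; print(len(Q),np.percentile(u,[.5,2,98,99.5]),np.percentile(w,[.5,2,98,99.5]))
r=cv2.minAreaRect(Q[:,:2].astype(np.float32)); print(r,cv2.boxPoints(r))
# paint marking and plate silhouette by colour, intersected with known planes
```

```text
5243 [377.5 380.2 552.5 555. ] [-96.3 -93.  138.6 141.9]
((444.79010009765625, 141.15200805664062), (180.78994750976562, 242.25311279296875), 14.864535331726074) [[326.3 235. ]
 [388.5   0.9]
 [563.2  47.3]
 [501.1 281.4]]
```

```bash
sed -i 's/^FOOT=.*/FOOT=np.array([527.,72.])/' h.py
python3 - <<'E'
from h import *
c=np.array([563.1,-49.8]); d,r=D(109.5)
s=c-57*d+25*r
R=best([*(s+30*r),100],np.radians(19.5))
ctrl.move_ptp([*(s+28*r),200],R)
ctrl.move_l([*(s+28*r),34],vel=200)
ctrl.move_l([*(s+(13.5-5.5)*r),34],vel=40); st()
ctrl.move_l([*(s+28*r),34],vel=100)
ctrl.move_l([*(s+28*r),200],vel=250)
q=np.array(sensors.read_state()['q']); q[0]-=0.45
ctrl.set_joints(list(q)); st()
c,d=shim_top()
v=FOOT-c; print('lat',d[0]*v[1]-d[1]*v[0],'along',d@v)
E
```

```text
t 12.14 p [613.  -92.6  34. ] F [-0.  -0.1 -0.1] w -0.0 q6 -0.63
t 14.41 p [ 531.  -350.2  197.5] F [-0.5  0.2 -0.2] w 0.1 q6 -0.61
shim [561.6 -49.5] [ 51.9 121.5] heading 107.0
lat -2.535474994287142 along 126.30425915149863
```

Run:
```python
from h import *
c=np.array([561.6,-49.5]); d,r=D(107); v=FOOT-c; e=v/np.linalg.norm(v)
R=best([*(c-90*d),100],np.radians(17))
p=c-95*d
ctrl.move_ptp([*p,150],R); ctrl.gripper_to(15)
ctrl.move_l([*p,33],vel=150)
p2=c-71*d
ctrl.move_l([*(p2-2*d),33],vel=80)
ctrl.move_l([*(p2+50*e),33],vel=40); st()
ctrl.move_l([*(p2+50*e-20*d),33],vel=100)
ctrl.move_l([*(p2+50*e-20*d),200],vel=250)
q=np.array(sensors.read_state()['q']); q[0]-=0.45
ctrl.set_joints(list(q)); st()
c,d=shim_top()
v=FOOT-c; print('lat',d[0]*v[1]-d[1]*v[0],'along',d@v)
g=grab('top'); save(cv2.resize(g[0][150:300,190:390],(800,600)),'c3.png')
```

```text
t 18.46 p [568.4 -69.2  32.7] F [ 0.4 -0.   0. ] w 15.1 q6 -0.57
t 20.64 p [ 478.1 -327.4  197.5] F [-0.1  0.3  0.7] w 14.9 q6 -0.6Traceback (most recent call last):
  File "<stdin>", line 14, in <module>
TypeError: cannot unpack non-iterable NoneType object
```

```bash
cat >> h.py <<'E'
def shim_cut(g=None):
    g=g or grab('top'); im=g[0]; P=cloud(g)
    a=np.radians(14.86); X=np.array([np.cos(a),np.sin(a)]); Y=np.array([-X[1],X[0]])
    w=(P[...,:2]-np.array([440.9,142.7]))@Y; u=(P[...,:2]-np.array([440.9,142.7]))@X
    m=((im.min(-1)>225)&(w<-144)&(w>-260)&(u>10)&(u<130)).astype(np.uint8)
    n,l,s_,_=cv2.connectedComponentsWithStats(m); k=1+np.argmax(s_[1:,4]); S=P[l==k]; r=cv2.minAreaRect(S[:,:2].astype(np.float32)); b=cv2.boxPoints(r)
    # edge fit: left/right borders against w
    U=u[l==k]; W=w[l==k]; bins=np.arange(W.min()+4,-148,3); L=[];Rr=[]
    for t in bins:
        q=U[(W>=t)&(W<t+3)]
        if len(q)>4: L.append((t,q.min()));Rr.append((t,q.max()))
    L=np.array(L);Rr=np.array(Rr); mid=(L[:,1]+Rr[:,1])/2; k1=np.polyfit(L[:,0],mid,1)
    print('stand frame: lip outer w',W.min().round(1),'mid u at foot w=-90:',np.polyval(k1,-90).round(1),'slope deg',np.degrees(np.arctan(k1[0])).round(1),'width',np.mean(Rr[:,1]-L[:,1]).round(1),'rect',np.round(r[0],1),np.round(r[1],1),round(r[2],1))
E
python3 - <<'E'
from h import *
g=grab('top'); save(cv2.resize(g[0][150:300,190:390],(800,600)),'c3.png'); shim_cut(g)
E
```

```text
stand frame: lip outer w -228.0 mid u at foot w=-90: 62.3 slope deg -1.8 width 47.4 rect [552.2 -19.7] [51.1 83.5] 17.2
```

View pics/c3.png

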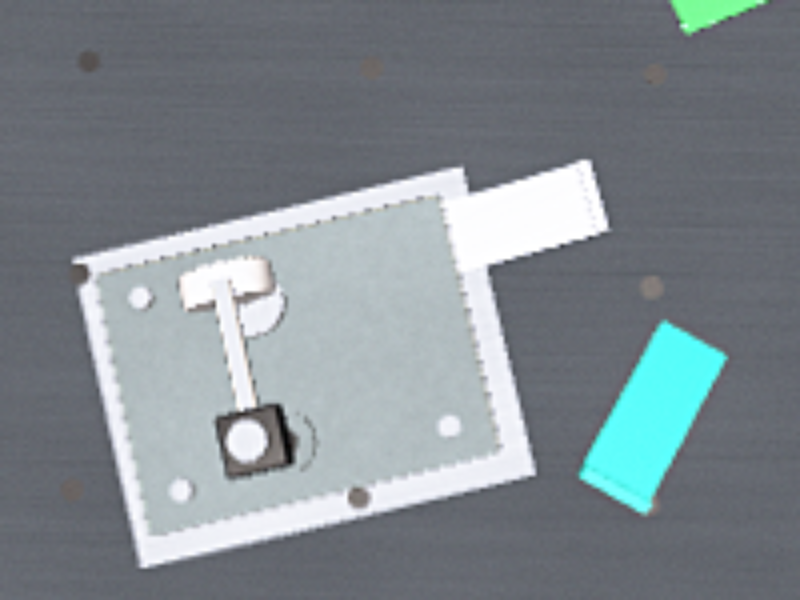

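```bash
cat >> h.py <<'E'
def tilt():
    Q,c=plate(cloud(grab('top'))); a=np.radians(14.86); X=np.array([np.cos(a),np.sin(a)]); Y=np.array([-X[1],X[0]])
    o=np.array([440.9,142.7]); print('tilt x,y',(c[:2]@X).round(4),(c[:2]@Y).round(4),'zc',(c[:2]@o+c[2]).round(1),'toward foot diag',(c[:2]@(.811*X-.585*Y)).round(4), 'n',len(Q)); r=cv2.minAreaRect(Q[:,:2].astype(np.float32)); print(np.round(r[0],1),np.round(r[1],1),r[2])
E
python3 - <<'E'
from h import *
tilt()
R=best([568,-69,100],np.radians(17)); d,r=D(107); e,_=D(105.5)
p=np.array([568.4,-69.2])
ctrl.move_ptp([*(p-22*d),150],R)
ctrl.move_l([*(p-22*d),33],vel=150)
ctrl.move_l([*(p-2*d),33],vel=80)
for s in (15,30,45,60,68):
    if ctrl.move_l([*(p+s*e),33],vel=25,threshold=30): print('STOP')
    st()
t=np.array(sensors.read_state()['eef_pos'])[:2]
ctrl.move_l([*(t-25*d),33],vel=100)
ctrl.move_l([*(t-25*d),200],vel=250)
q=np.array(sensors.read_state()['q']); q[0]-=0.45
ctrl.set_joints(list(q)); st()
tilt()
g=grab('top'); save(cv2.resize(g[0][150:300,190:390],(800,600)),'c4.png'); shim_cut(g)
E
```

```text
tilt x,y -0.0743 0.053 zc 46.7 toward foot diag -0.0913 n 5068
[444.6 141.1] [180.3 242. ] 14.808248519897461
t 23.98 p [565.8 -56.3  33.7] F [ 1.4 -5.7 -0.3] w 14.9 q6 -0.55
t 24.73 p [561.3 -41.3  33.4] F [ 1.8 -5.6 -0.2] w 15.3 q6 -0.52
t 25.48 p [556.7 -26.2  33.2] F [ 2.3 -4.8  0.5] w 15.3 q6 -0.5
t 26.23 p [552.5 -11.4  33.2] F [ 1.6 -3.5  0.3] w 14.8 q6 -0.47
t 26.7 p [550.3  -3.6  33.1] F [ 1.7 -3.9  1.3] w 14.7 q6 -0.46
t 28.89 p [ 489.2 -265.2  197.4] F [0.5 0.8 1.2] w 15.0 q6 -0.5
tilt x,y -0.0057 0.0034 zc 46.3 toward foot diag -0.0067 n 5067
[441.3 142.6] [180.8 243. ] 14.777923583984375
stand frame: lip outer w -159.9 mid u at foot w=-90: 70.4 slope deg 3.8 width 49.9 rect [544.1  13.3] [52.6 15. ] 17.3
```

View pics/c4.png

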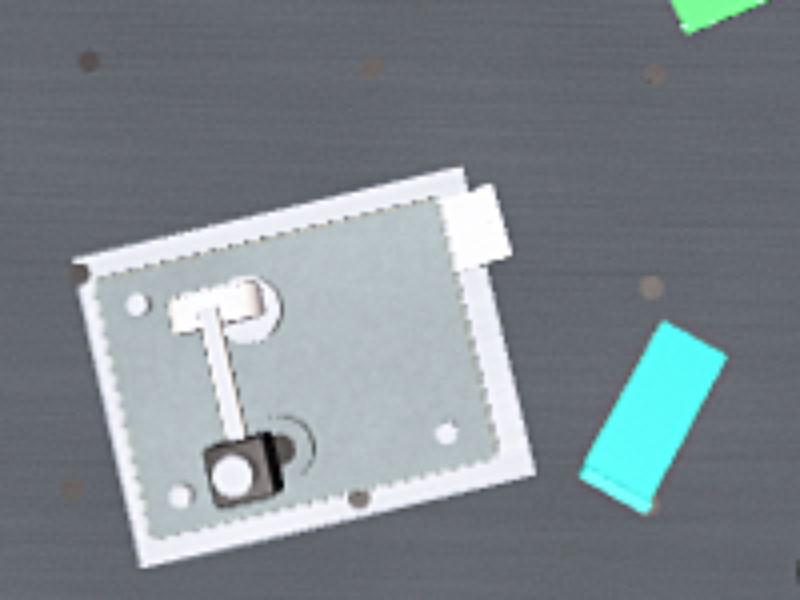

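The wedge sits under the short foot, the stand has not moved, and about 0.7 mm of lift is missing. I'll push about 6 mm more.

Run:
```python
from h import *
R=best([550,-4,100],np.radians(17)); d,r=D(107); e,_=D(105.5)
p=np.array([550.3,-3.6])
ctrl.move_ptp([*(p-25*d),150],R)
ctrl.move_l([*(p-25*d),33],vel=150)
ctrl.move_l([*(p-2*d),33],vel=80)
ctrl.move_l([*(p+6.2*e),33],vel=20,threshold=30); st()
t=np.array(sensors.read_state()['eef_pos'])[:2]
ctrl.move_l([*(t-25*d),33],vel=100)
ctrl.move_l([*(t-25*d),200],vel=250)
q=np.array(sensors.read_state()['q']); q[0]-=0.45
ctrl.set_joints(list(q)); st()
tilt();tilt();tilt(); shim_cut()
```

```text
t 31.91 p [549.4   1.2  33.2] F [ 1.6 -4.6 -1.7] w 15.4 q6 -0.45
t 34.12 p [ 490.4 -260.5  197.5] F [-0.1 -0.1 -0.2] w 14.7 q6 -0.49
tilt x,y -0.0024 -0.0005 zc 46.4 toward foot diag -0.0017 n 5066
[441.4 142.2] [180.9 242. ] 14.650254249572754
tilt x,y -0.0011 0.0005 zc 46.4 toward foot diag -0.0012 n 5055
[441.3 142. ] [181.  241.8] 14.819375991821289
tilt x,y -0.0012 -0.0001 zc 46.4 toward foot diag -0.0009 n 5042
[441.1 142.1] [181.1 242. ] 14.869610786437988
stand frame: lip outer w -154.7 mid u at foot w=-90: 52.3 slope deg -12.3 width 47.7 rect [543.5  15.6] [51.9 10.6] 15.4h.py:66: RankWarning: Polyfit may be poorly conditioned
  L=np.array(L);Rr=np.array(Rr); mid=(L[:,1]+Rr[:,1])/2; k1=np.polyfit(L[:,0],mid,1)
```

Run:
```python
from h import *
R=best([527,72,150],np.radians(17))
ctrl.gripper_to(0)
ctrl.move_ptp([527,72,170],R)
ctrl.move_l([527,72,82],vel=150); f0=st()['force'][2]
hit=ctrl.move_l([527,72,62],vel=8,threshold=20); s=st(); z=s['eef_pos'][2]; print(hit)
for k in range(8):
    f=sensors.read_state()['force'][2]-f0
    if f>22: break
    z-=0.4; ctrl.move_l([527,72,z],vel=8)
for _ in range(3): ctrl.hold(0.4); st()
ctrl.move_l([527,72,170],vel=150)
q=np.array(sensors.read_state()['q']); q[0]-=0.75
ctrl.set_joints(list(q)); st()
tilt();tilt(); g=grab('top'); save(cv2.resize(g[0][150:300,190:390],(800,600)),'c5.png'); shim_cut(g)
```

```text
t 36.62 p [527.9  71.5  82.7] F [ 0.6 -0.4  0.1] w -0.1 q6 -0.32
t 38.23 p [527.1  72.   70.4] F [-0.8 -0.2  5.5] w -0.4 q6 -0.32
True
t 40.65 p [527.7  72.   70.1] F [-6.2 -0.1 20.5] w -0.4 q6 -0.32
t 41.05 p [527.7  72.   70.1] F [-6.5 -0.1 20.2] w 0.1 q6 -0.32
t 41.45 p [527.7  72.   70.1] F [-6.6  0.4 20.7] w 0.5 q6 -0.32
t 43.73 p [ 434.3 -304.9  168.4] F [0.6 0.7 0.4] w -0.2 q6 -0.32
tilt x,y -0.0018 -0.0005 zc 46.3 toward foot diag -0.0012 n 5078
[441.3 142.1] [180.9 241.6] 14.75521469116211
tilt x,y -0.0004 0.0006 zc 46.5 toward foot diag -0.0007 n 5030
[441.1 142.1] [180.6 241.9] 14.790655136108398
stand frame: lip outer w -154.7 mid u at foot w=-90: 52.3 slope deg -12.3 width 47.6 rect [543.6  15.3] [51.9 10. ] 15.4h.py:66: RankWarning: Polyfit may be poorly conditioned
  L=np.array(L);Rr=np.array(Rr); mid=(L[:,1]+Rr[:,1])/2; k1=np.polyfit(L[:,0],mid,1)
```

View pics/c5.png

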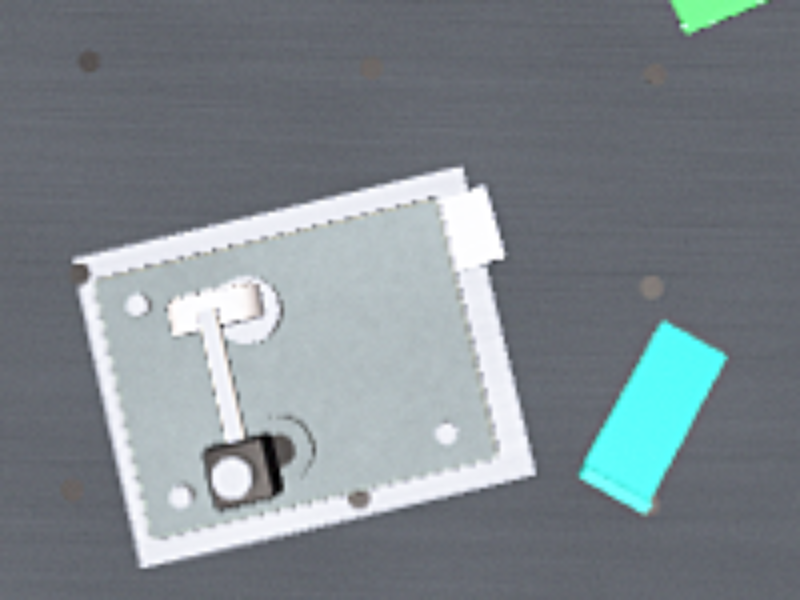

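The stand stayed level and the shim stayed put. That press was only about 20 N, so I'll repeat it a bit more firmly and then hand in.

Run:
```python
from h import *
R=best([527,72,150],np.radians(17))
ctrl.move_ptp([527,72,170],R)
ctrl.move_l([527,72,76],vel=120); f0=sensors.read_state()['force'][2]
z=71.
ctrl.move_l([527,72,z],vel=15)
for k in range(25):
    f=sensors.read_state()['force'][2]-f0
    if f>30: break
    z-=0.3; ctrl.move_l([527,72,z],vel=8)
ctrl.hold(0.5); st(); ctrl.hold(0.5); st()
ctrl.move_l([527,72,170],vel=120)
q=np.array(sensors.read_state()['q']); q[0]-=0.75
ctrl.set_joints(list(q)); st()
tilt();tilt(); shim_cut()
s=sensors.read_state()
if s['t']<70: ctrl.hold(0.3); print(ctrl.finish_job())
```

```text
t 51.75 p [527.5  72.   69.9] F [-11.5  -0.6  29.7] w -0.1 q6 -0.32
t 52.25 p [527.5  72.   69.9] F [-12.    0.   29.7] w 0.1 q6 -0.32
t 54.72 p [ 434.5 -305.1  168.7] F [-0.3  1.  -0.4] w 0.2 q6 -0.32
tilt x,y -0.0002 0.0 zc 46.4 toward foot diag -0.0002 n 5035
[441.  142.7] [180.7 243. ] 14.618907928466797
tilt x,y -0.0008 0.0001 zc 46.3 toward foot diag -0.0007 n 5076
[441.1 142.4] [180.7 242.4] 14.67479419708252
stand frame: lip outer w -154.7 mid u at foot w=-90: 52.2 slope deg -12.2 width 47.4 rect [543.4  15.3] [51.7  9.9] 15.5
the job is handed in; nothing more can be done
Noneh.py:66: RankWarning: Polyfit may be poorly conditioned
  L=np.array(L);Rr=np.array(Rr); mid=(L[:,1]+Rr[:,1])/2; k1=np.polyfit(L[:,0],mid,1)
```

The job is handed in at about 55 s: the shim is under the short foot, the stand measures level to within about 0.001 rad and still in its place, two presses on the corner (about 20 N, then 30 N) did not rock it or shift the shim, and the arm finished clear.

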